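Ram the hung-up door stops home in their storage tube

ROBOT

A 6-joint arm with a two-finger parallel gripper is mounted at the origin on the work surface. World frame = base frame: x ahead of the robot, y to its left, z up, the work surface at z = 0. Lengths are in m, angles in rad, forces in N, time in s.
With the tool pointing down it reaches from about 0.35 to 0.725 m from the base axis. Payload 4.3 kg.
Tool frame: the origin (TCP) lies midway between the tips of the shut fingers; the grasp point (between the pads) lies 19 mm behind it; z points along the fingers, y is the line along which they close (so a half turn about z gives the same grasp; the last joint's range is limited). The gripper opens to 85 mm and grips with 20 to 120 N. Pads are 22 mm wide; open, the fingers measure 114 mm over their backs; the gripper's body (76 mm by 85 mm) begins 54 mm behind the grasp point. The pads swing forward as they close: fully open they stand 13 mm farther back than shut.
Start: joints at [-1.348, 0.377, 0.081, 1.274, 0, 1.46], TCP at [0.188, -0.543, 0.231] pointing down, gripper open.
Joint ranges: [-2.72, 2.72], [-0.84, 1.66], [-1.02, 1.22], [-1.77, 2.12], [-1.37, 1.28], [-3.14, 3.14]. Speed limits (rad/s): [2.57, 2.57, 3.14, 3.14, 3.14, 3.14].

INTERFACE

Orientations are given as a 3x3 rotation matrix whose columns are the frame's x, y, z axes.
In Python, from plant import r, eyes, sign_off gives the robot as it stands. The module is installed in compiled form; this text tells all that it offers.
- The arm moves only by the shell command python3 -m jog 'ROWS' [FORCE]. ROWS is JSON, a list of rows, each a list of 3 entries, a list of its own where there are three numbers: the shift along the tool's x, y, z in m, then the turn about the tool's z in rad, then the closure in counts, from 0 (fully open) to 255 (shut). A call has exactly 5 rows; each row shifts and turns the commanded pose from where the row before left it, along the tool's axes as they then stand; what a row does not reach is not made up. A row lasts 1/10 s, in which the tool goes at most 50 mm and 8.59 degrees, less where a joint would pass 70% of its speed; a pose out of reach is approached as far as the arm can. A call with a gripper value outside its range is refused whole. The fingers move at their own pace and stop on an object; FORCE is the grip in N (left out, the last holds). Time passes only in rows, so rows that do not move let the fingers close, or fill a call up. It gives the time, the measured TCP pose, the force, the opening and the grip force at its end, in the units of the state.
- r.observe(): the state, without advancing time (a new reading comes with each control period).
- eyes.snapshot(name): name is "side" or "top" or "wrist"; returns (picture, depth): 384x512x3 uint8, red, green, blue; 384x512 float32, m along the optical axis (not along the pixel's ray), 0 where there is no reading.
- eyes.camera_info(name): a dict with "camera_matrix" (3x3 intrinsics, pixels), "origin" and "rotation" of the camera in the world. Camera axes: x right, y up, looking along -z (the intrinsics and any distortion apply to the point x, -y, -z); pixel columns grow to the right and rows downward; lengths in m; the calibration is good to about 2 mm. A picture is of the moment at which its call begins: read the wrist's pose just before it. camera_info takes no time and is no camera call; for the wrist camera it gives the pose at the moment of the call.
- sign_off(): hands the job in; it is judged then, once.
The state is a dict: "time_s": time; "joint_positions": joint angles; "qvel": joint speeds; "joint_efforts": joint torques, N m; "ee_pos": TCP position; "orientation": TCP orientation; "ft_force": force on the tool from outside, world axes, zero at the start; "wrist_torque": the same for the moment, N m; "width": finger opening in m; "grasp_force": force on a finger pad.
Only numpy, scipy, OpenCV 4.12 (cv2) and the standard library are available. Lean on these libraries where they do the work, as an engineer would, in place of code of your own. Each camera call takes 0.05 s, during which the arm holds its last target. There are 200 camera calls.

TASK

In one of the two clear storage tubes the stack of three round rubber door stops has hung up partway down. Take the long plain wooden dowel out of the tool block, push that stack down with it until it bottoms out and give it a firm press there, then let go and leave the dowel standing in that tube on top of the stops.

Things in the scene. Friction and masses are not known exactly. Their poses are not given: they have to be found in the camera images.
- tube: Clear tube with the hung-up stops, fixed upright on a grey round foot (80 mm wide). Height 140 mm, outside diameter 56 mm, bore 50 mm, bore floor 6 mm above its underside, top open. Origin: centre of its underside, on the work surface; z up its axis. A second, identical tube, centre 90 mm or more away, has its stops already at the bottom and needs nothing.
- stops: Stack of three round black rubber door stops in that tube, moving as one: 47 mm wide, 48 mm high in all. Origin: centre of its underside, z up. It starts 35 to 55 mm above the bore floor, slides straight down against a steady drag of about 5 N and stays where left. Fully home its underside is on the bore floor, its top 54 mm above the tube's origin.
- dowel: Long plain wooden dowel, 28 mm thick, 170 mm long, about 75 g. Origin: centre of its lower end, z up along it, x across the row of holes. Stands loose, lower end at z = 10 mm, in one of 3 holes (35 mm deep, 33 wide, 85 apart) of a fixed wood block 70 x 250 x 45 mm. The other holes hold a short dowel (top at 95 mm) and a socket driver (top at 150 mm), not to be used.
Not all that is in view belongs to the job. Leave any blue or purple look-alike of the dowel alone.

How it is judged:
By the outcome, as a careful person would: the job done as asked, in the order asked, and still so for the second after the job is handed in, with the robot touching nothing.
It also fails if it takes over 38 s, if anything falls off the work surface, if the arm or the gripper's body presses on something with over 40 N, if the wrist force passes 120 N, or if a joint passes its speed limit or range.

## Working session

There is one attempt and no reset: what is moved stays moved. The work goes in short steps, Python scripts to look and compute and a shell command to move; the robot and the scene stay as the last step left them, time stands still between calls to the robot, and variables do not carry over. Pictures are saved under pics/ and viewed, at most 10 in all, crops included, and the job is handed in when it is done.

```bash
mkdir -p pics; python3 - <<'E'
from plant import r,eyes
import cv2,numpy as np
o=r.observe();print({k:np.round(v,3).tolist() for k,v in o.items()})
for n in("side","top"):
    p,d=eyes.snapshot(n);cv2.imwrite(f"pics/{n}0.png",p[:,:,::-1]);np.savez(f"{n}0.npz",p=p,d=d)
    i=eyes.camera_info(n);print(n,{k:np.round(v,3).tolist() if not isinstance(v,str) else v for k,v in i.items()})
    print((d>0).mean())
E
```

```text
{'time_s': 0.0, 'joint_positions': [-1.348, 0.378, 0.08, 1.274, -0.0, 1.46], 'qvel': [-0.0, -0.0, -0.0, -0.0, 0.0, 0.001], 'joint_efforts': [-0.0, -46.36, 26.988, 0.021, -0.0, -0.0], 'ee_pos': [0.188, -0.543, 0.23], 'orientation': [[0.945, 0.327, -0.0], [0.327, -0.945, 0.002], [0.0, -0.002, -1.0]], 'ft_force': [0.253, 0.448, 0.178], 'wrist_torque': [-0.011, 0.008, 0.02], 'grasp_force': 0.0, 'width': 0.085}
side {'camera_matrix': [[387.004, 0.0, 260.025], [0.0, 387.004, 196.596], [0.0, 0.0, 1.0]], 'origin': [0.343, -0.647, 0.654], 'rotation': [[0.977, 0.145, -0.156], [-0.213, 0.695, -0.687], [0.008, 0.704, 0.71]]}
0.9960123697916666
top {'camera_matrix': [[363.302, 0.0, 255.495], [0.0, 363.302, 192.558], [0.0, 0.0, 1.0]], 'origin': [0.372, -0.087, 0.997], 'rotation': [[0.02, 0.991, -0.132], [-1.0, 0.019, -0.005], [-0.003, 0.132, 0.991]]}
0.9960378011067709
```

View pics/top0.png

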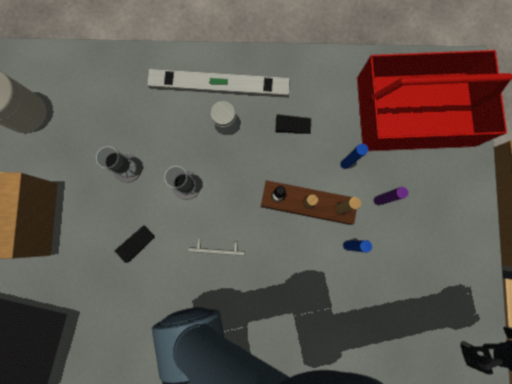

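View pics/side0.png

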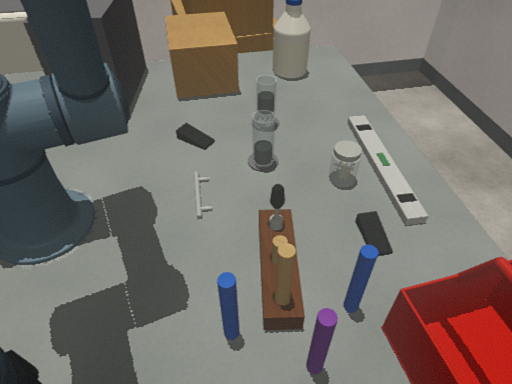

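The top view shows the long dowel's top at about (354,203) in the block, and tube rims at about (107,157) and (178,180). The side view shows the dark stops in both tubes, so I'll crop and measure those.

```bash
cat > h.py <<'E'
import numpy as np,cv2
from plant import r,eyes
def ray(i,u,v):
    K=np.array(i["camera_matrix"]);R=np.array(i["rotation"])
    return np.array(i["origin"]),R@np.array([(u-K[0,2])/K[0,0],-(v-K[1,2])/K[1,1],-1])
def onz(i,u,v,z):
    o,d=ray(i,u,v);return o+d*(z-o[2])/d[2]
def dep(i,u,v,z):
    o,d=ray(i,u,v);return o+d*z
def proj(i,P):
    c=np.array(i["rotation"]).T@(np.array(P)-i["origin"]);K=np.array(i["camera_matrix"])
    return K[0,0]*c[0]/-c[2]+K[0,2],K[1,2]-K[1,1]*c[1]/-c[2]
E
python3 - <<'E'
from h import *
t=eyes.camera_info("top");s=eyes.camera_info("side")
T=np.load("top0.npz");S=np.load("side0.npz")
a=cv2.resize(T["p"][140:215,85:210],None,fx=6,fy=6,interpolation=2)[:,:,::-1]
b=cv2.resize(S["p"][65:185,225:305],None,fx=5,fy=5,interpolation=2)[:,:,::-1]
cv2.imwrite("pics/ta.png",a);cv2.imwrite("pics/sb.png",b)
hsv=cv2.cvtColor(T["p"],cv2.COLOR_RGB2HSV)
m=cv2.inRange(hsv,(10,60,110),(30,255,255));m[:170]=0;m[230:]=0;m[:,:250]=0;m[:,380:]=0
n,l,st,c=cv2.connectedComponentsWithStats(m)
for k in range(1,n):
    if st[k,4]>15:
        u,v=c[k];print("tan",st[k],c[k].round(1),dep(t,u,v,T["d"][int(round(v)),int(round(u))]).round(3),onz(t,u,v,.18).round(3))
for u,v in((107,157),(178,180)):
    print(onz(t,u,v,.14).round(3))
for u,v in((115,160),(185,186)):print("in",dep(t,u,v,T["d"][v,u]).round(3))
for v in range(75,175,5):print(v,[dep(s,u,v,S["d"][v,u]).round(3).tolist() for u in(264,)],S["p"][v,264])
E
```

```text
tan [307 194  11  11  99] [312.1 199.3] [ 0.477 -0.223  0.098] [ 0.468 -0.211  0.18 ]
tan [349 197  12  13 123] [354.7 202.6] [ 0.462 -0.307  0.181] [ 0.462 -0.307  0.18 ]
[0.566 0.278 0.14 ]
[0.513 0.104 0.14 ]
in [0.569 0.277 0.095]
in [0.502 0.091 0.116]
75 [[0.566, 0.306, 0.138]] [142 146 139]
80 [[0.565, 0.303, 0.125]] [129 133 126]
85 [[0.554, 0.255, 0.137]] [123 130 121]
90 [[0.554, 0.253, 0.124]] [119 126 119]
95 [[0.555, 0.255, 0.108]] [78 79 76]
100 [[0.555, 0.254, 0.093]] [63 65 63]
105 [[0.555, 0.255, 0.077]] [70 72 69]
110 [[0.527, 0.135, 0.14]] [103 108 105]
115 [[0.527, 0.133, 0.127]] [115 120 117]
120 [[0.528, 0.135, 0.112]] [116 123 118]
125 [[0.516, 0.083, 0.134]] [104 111 105]
130 [[0.515, 0.081, 0.121]] [ 93 100  96]
135 [[0.516, 0.084, 0.105]] [126 133 125]
140 [[0.516, 0.083, 0.091]] [83 87 83]
145 [[0.516, 0.082, 0.077]] [75 80 75]
150 [[0.517, 0.083, 0.06]] [78 85 79]
155 [[0.517, 0.084, 0.044]] [71 73 73]
160 [[0.517, 0.084, 0.028]] [68 71 68]
165 [[0.518, 0.085, 0.01]] [103 109 105]
170 [[0.514, 0.069, 0.008]] [72 71 68]
```

View pics/ta.png

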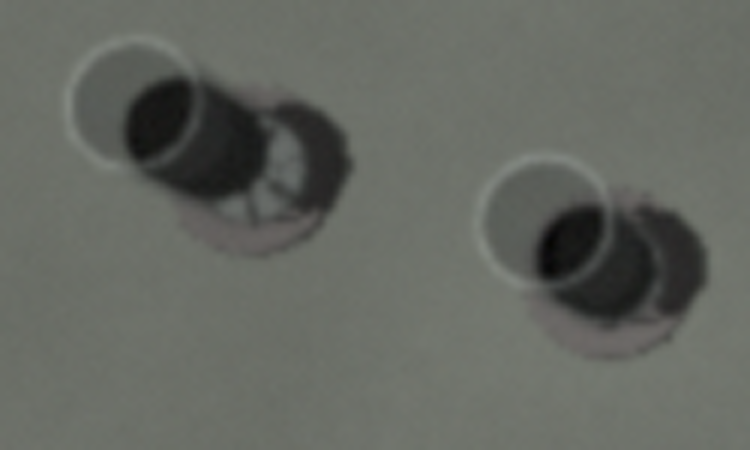

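View pics/sb.png

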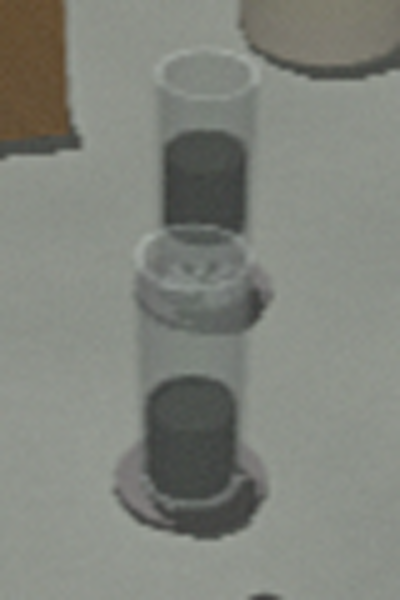

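The left tube in the top view (rim at crop (133,102)) has its stops well above the foot. The nearer tube (rim at crop (543,220)) has its stops at the bottom. So the far tube at about (0.566, 0.278) is the one to push. Next I'll cross-check its rim and the look-alikes' clearances, and work out the tool-frame shift.

```bash
python3 - <<'E'
from h import *
t=eyes.camera_info("top");s=eyes.camera_info("side");T=np.load("top0.npz");S=np.load("side0.npz")
print("rim top",onz(t,106.75,156.6,.14),"rim side",onz(s,225+207.5/5-.5,65+75.5/5-.5,.14))
print("dowel side",onz(s,287,251,.18))
# stops' underside: foot center rays check
print("stop top z by side: top-face centre", dep(s,266,97,S["d"][97,266]))
for n,(u,v) in dict(blue1=(361,150),blue2=(365,246),pur=(402,193)).items(): print(n,dep(t,u,v,T["d"][v,u]).round(3))
o=r.observe();R=np.array(o["orientation"])
print("shift tool to above dowel",R.T@(np.array([.462,-.307,.25])-o["ee_pos"]))
E
```

```text
rim top [0.56659249 0.27874675 0.14      ] rim side [0.56478965 0.27750042 0.14      ]
dowel side [ 0.46198512 -0.30993937  0.18      ]
stop top z by side: top-face centre [0.5599625  0.25320532 0.10233584]
blue1 [ 0.588 -0.327  0.167]
blue2 [ 0.365 -0.332  0.169]
pur [ 0.488 -0.419  0.168]
shift tool to above dowel [ 0.33629603 -0.13335775 -0.01923995]
```

```bash
python3 -m jog '[[[0.042,-0.0167,-0.0024],0,0],[[0.042,-0.0167,-0.0024],0,0],[[0.042,-0.0167,-0.0024],0,0],[[0.042,-0.0167,-0.0024],0,0],[[0.042,-0.0167,-0.0024],0,0]]' 80; python3 -m jog '[[[0.042,-0.0167,-0.0024],0,0],[[0.042,-0.0167,-0.0024],0,0],[[0.042,-0.0167,-0.0024],0,0],[[0,0,0],-0.14,0],[[0,0,0],-0.14,0]]'; python3 -m jog '[[[0,0,0],-0.14,0],[[0,0,0],-0.14,0],[[0,0,0],0,0],[[0,0,0],0,0],[[0,0,0],0,0]]'
python3 - <<'E'
from h import *
o=r.observe();i=eyes.camera_info("wrist");p,d=eyes.snapshot("wrist");cv2.imwrite("pics/w1.png",p[:,:,::-1])
R=np.array(o["orientation"]);print(o["time_s"],o["ee_pos"],R.round(3).tolist(),proj(i,[.462,-.308,.18]),proj(i,[.462,-.308,.045]))
hsv=cv2.cvtColor(p,cv2.COLOR_RGB2HSV);m=cv2.inRange(hsv,(10,60,110),(30,255,255))
n,l,st,c=cv2.connectedComponentsWithStats(m)
for k in range(1,n):
    if st[k,4]>200:
        u,v=c[k];print(st[k],c[k].round(),dep(i,u,v,d[int(v),int(u)]).round(3),onz(i,u,v,.18).round(3))
print("shift",R.T@(np.array([.462,-.308,.126])-o["ee_pos"]))
E
```

```text
time_s: 0.6
ee_pos: [0.3599, -0.3944, 0.243]
orientation: [[0.945, 0.326, -0.0], [0.326, -0.945, 0.001], [-0.0, -0.001, -1.0]]
ft_force: [1.1, -0.3, 0.0]
width: 0.0854
grasp_force: 0.0
time_s: 1.1
ee_pos: [0.4628, -0.3059, 0.25]
orientation: [[0.813, 0.583, -0.001], [0.583, -0.813, 0.0], [-0.0, -0.001, -1.0]]
ft_force: [-0.0, -1.4, -0.5]
width: 0.0854
grasp_force: 0.0
time_s: 1.6
ee_pos: [0.4616, -0.3074, 0.2503]
orientation: [[0.629, 0.778, -0.0], [0.778, -0.629, 0.0], [-0.0, -0.0, -1.0]]
ft_force: [0.5, 0.1, 0.0]
width: 0.0859
grasp_force: 0.0
1.6 [ 0.46164004 -0.30742155  0.25032752] [[0.629, 0.778, -0.0], [0.778, -0.629, 0.0], [-0.0, -0.0, -1.0]] (np.float64(257.662553795294), np.float64(205.52087804300155)) (np.float64(257.04719691054265), np.float64(170.02249858303355))
[  137     0   145   220 10135] [221. 108.] [ 0.481 -0.226  0.094] [ 0.489 -0.233  0.18 ]
[487 297  25  40 496] [503. 315.] [ 0.698 -1.118 -0.258] [ 0.57  -0.533  0.18 ]
[395 353  42  31 800] [415. 370.] [ 0.403 -1.154 -0.267] [ 0.474 -0.54   0.18 ]
shift [-0.0002159   0.00068426  0.12432732]
```

View pics/w1.png

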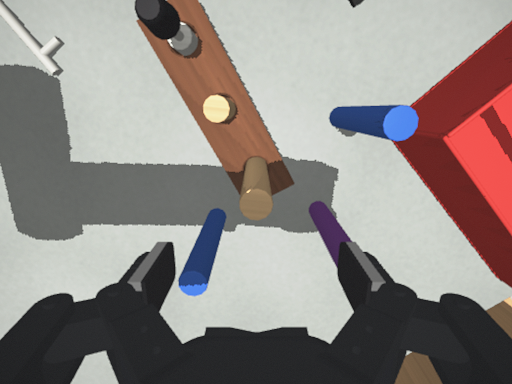

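The long dowel's top is at (256,205), within 2 px of the prediction, and both fingers clear the look-alikes. I'm descending and gripping.

```bash
python3 -m jog '[[[0,0,0.025],0,0],[[0,0,0.025],0,0],[[0,0,0.025],0,0],[[0,0,0.025],0,0],[[0,0,0.024],0,0]]' 80; python3 -m jog '[[[0,0,0],0,0],[[0,0,0],0,255],[[0,0,0],0,255],[[0,0,0],0,255],[[0,0,0],0,255]]' 80;python3 -m jog '[[[0,0,0],0,255],[[0,0,0],0,255],[[0,0,0],0,255],[[0,0,0],0,255],[[0,0,0],0,255]]' 80
```

```text
time_s: 2.15
ee_pos: [0.4617, -0.3074, 0.1255]
orientation: [[0.628, 0.778, 0.0], [0.778, -0.628, -0.0], [-0.0, 0.0, -1.0]]
ft_force: [-0.3, 0.0, 0.2]
width: 0.0854
grasp_force: 0.0
time_s: 2.65
ee_pos: [0.4625, -0.308, 0.1277]
orientation: [[0.627, 0.779, 0.002], [0.779, -0.627, -0.002], [-0.0, 0.002, -1.0]]
ft_force: [0.9, -0.1, 1.1]
width: 0.0283
grasp_force: 1.0
time_s: 3.15
ee_pos: [0.4622, -0.3079, 0.1279]
orientation: [[0.627, 0.779, 0.001], [0.779, -0.627, -0.001], [-0.0, 0.002, -1.0]]
ft_force: [-1.6, 0.8, 5.9]
width: 0.0264
grasp_force: 78.4
```

```bash
python3 -m jog '[[[0,0,-0.02],0,255],[[0,0,-0.035],0,255],[[0,0,-0.04],0,255],[[0,0,-0.04],0,255],[[0,0,-0.037],0,255]]'; python3 -m jog '[[[0,0,0],0,255],[[0,0,0],0,255],[[0,0,0],0,255],[[0,0,0],0,255],[[0,0,0],0,255]]'
python3 - <<'E'
from h import *
o=r.observe();R=np.array(o["orientation"]);p,d=eyes.snapshot("side");cv2.imwrite("pics/s2.png",p[:,:,::-1])
print(R.T@(np.array([.5657,.278,.298])-o["ee_pos"]),o["joint_positions"])
E
```

```text
time_s: 3.65
ee_pos: [0.4617, -0.3074, 0.3007]
orientation: [[0.627, 0.779, 0.001], [0.779, -0.627, -0.001], [-0.0, 0.001, -1.0]]
ft_force: [0.9, -0.8, -1.1]
width: 0.0266
grasp_force: 79.2
time_s: 4.15
ee_pos: [0.4612, -0.307, 0.2971]
orientation: [[0.627, 0.779, -0.002], [0.779, -0.627, 0.002], [0.0, -0.003, -1.0]]
ft_force: [-0.1, -0.8, -0.8]
width: 0.0265
grasp_force: 79.4
[ 5.21121931e-01 -2.85527968e-01 -1.00871149e-04] [-7.01743846e-01  3.30433827e-01  1.82126706e-01  1.42522082e+00
 -3.30508265e-05  1.54710459e+00]
```

View pics/s2.png

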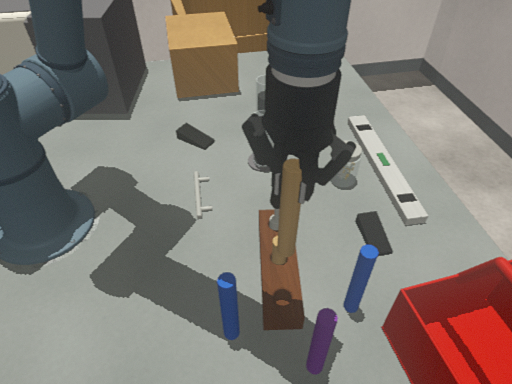

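The dowel, from (290,160) to (284,262), is held and clear of the block. I'm carrying it over to the tube.

```bash
python3 -m jog '[[[0.0174,-0.0095,0],0,255],[[0.0347,-0.019,0],0,255],[[0.0347,-0.019,0],0,255],[[0.0347,-0.019,0],0,255],[[0.0347,-0.019,0],0,255]]'; python3 -m jog '[[[0.0347,-0.019,0],0,255],[[0.0347,-0.019,0],0,255],[[0.0347,-0.019,0],0,255],[[0.0347,-0.019,0],0,255],[[0.0347,-0.019,0],0,255]]';python3 -m jog '[[[0.0347,-0.019,0],0,255],[[0.0347,-0.019,0],0,255],[[0.0347,-0.019,0],0,255],[[0.0347,-0.019,0],0,255],[[0.018,-0.0095,0],0,255]]'; python3 -m jog '[[[0.0174,-0.0095,0],0,255],[[0,0,0],0,255],[[0,0,0],0,255],[[0,0,0],0,255],[[0,0,0],0,255]]'
python3 - <<'E'
from h import *
o=r.observe();R=np.array(o["orientation"]);print(R.T@(np.array([.5657,.278,.298])-o["ee_pos"]))
i=eyes.camera_info("wrist");p,d=eyes.snapshot("wrist");q,_=eyes.snapshot("side")
a=cv2.resize(q[20:180,190:340],None,fx=2.5,fy=2.5,interpolation=2);b=cv2.resize(p,(512,384))
c=np.zeros((400,800,3),np.uint8);c[:,:375]=a;e=cv2.resize(p,(425,319));c[:319,375:]=e;cv2.imwrite("pics/c3.png",c[:,:,::-1])
s=eyes.camera_info("side")
A=np.array([.5657,.278,0]);P=np.array(o["ee_pos"])
for z in(.182,.352):print("dowel axis expected side px",z,proj(s,[P[0],P[1],z]),"wrist",proj(i,[P[0],P[1],z]))
print("rim wrist",proj(i,A+[0,0,.14]))
E
```

```text
time_s: 4.7
ee_pos: [0.493, -0.1306, 0.2981]
orientation: [[0.628, 0.779, -0.001], [0.779, -0.628, 0.0], [-0.0, -0.001, -1.0]]
ft_force: [-0.7, 0.1, -0.7]
width: 0.0263
grasp_force: 79.4
time_s: 5.2
ee_pos: [0.5278, 0.0642, 0.2981]
orientation: [[0.627, 0.779, -0.001], [0.779, -0.627, -0.0], [-0.0, -0.0, -1.0]]
ft_force: [1.6, 0.4, -0.7]
width: 0.0264
grasp_force: 79.4
time_s: 5.7
ee_pos: [0.5595, 0.2414, 0.2975]
orientation: [[0.625, 0.781, -0.001], [0.781, -0.625, 0.001], [-0.0, -0.001, -1.0]]
ft_force: [0.7, -0.0, -1.3]
width: 0.0264
grasp_force: 79.4
time_s: 6.2
ee_pos: [0.5632, 0.2568, 0.2986]
orientation: [[0.628, 0.778, -0.0], [0.778, -0.628, -0.0], [-0.0, 0.0, -1.0]]
ft_force: [0.7, 0.6, -1.0]
width: 0.0266
grasp_force: 79.4
[ 0.01807102 -0.01144266  0.00060004]
dowel axis expected side px 0.182 (np.float64(267.5407974115391), np.float64(68.53002843435252)) wrist (np.float64(256.64054458755294), np.float64(189.25274165120595))
dowel axis expected side px 0.352 (np.float64(269.2090129976704), np.float64(-2.5389398401926826)) wrist (np.float64(257.9084566575952), np.float64(312.88356077310766))
rim wrist (np.float64(246.0628471705856), np.float64(162.6573702794989))
```

View pics/c3.png

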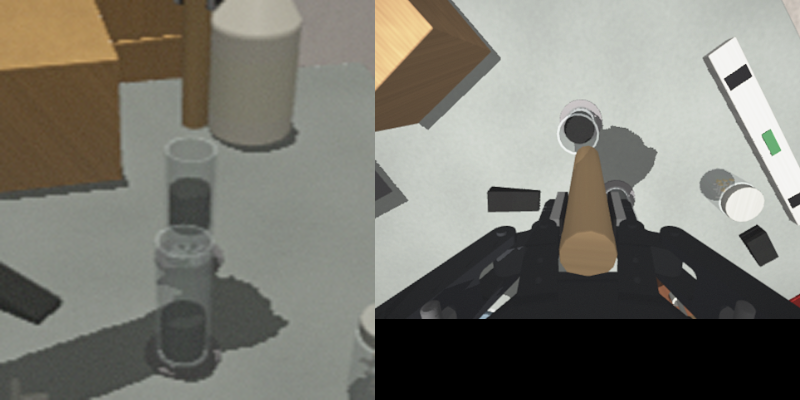

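The held dowel's lower end is at crop (588,149) and the hung tube's rim centre at crop (578,133), which matches the prediction to about 1.5 mm. I'll shift over the axis, then descend to just above the stops.

```bash
python3 -m jog '[[[0.009,-0.0057,0],0,255],[[0.0091,-0.0057,0],0,255],[[0,0,0],0,255],[[0,0,0],0,255],[[0,0,0],0,255]]' 110; python3 -m jog '[[[0,0,0.01],0,255],[[0,0,0.015],0,255],[[0,0,0.015],0,255],[[0,0,0.015],0,255],[[0,0,0.01],0,255]]'
python3 - <<'E'
from h import *
o=r.observe();R=np.array(o["orientation"]);print(R.T@(np.array([.5657,.278,.172])-o["ee_pos"]))
q,_=eyes.snapshot("side");w,_=eyes.snapshot("wrist")
c=np.zeros((400,800,3),np.uint8);c[:,:375]=cv2.resize(q[20:180,190:340],None,fx=2.5,fy=2.5,interpolation=2);c[:319,375:]=cv2.resize(w,(425,319));cv2.imwrite("pics/c4.png",c[:,:,::-1])
E
```

```text
time_s: 6.8
ee_pos: [0.5657, 0.2792, 0.2984]
orientation: [[0.627, 0.779, -0.0], [0.779, -0.627, -0.0], [-0.0, 0.0, -1.0]]
ft_force: [-0.4, 0.3, -0.6]
width: 0.0257
grasp_force: 107.9
time_s: 7.3
ee_pos: [0.5653, 0.2786, 0.2323]
orientation: [[0.627, 0.779, -0.001], [0.779, -0.627, -0.001], [-0.001, -0.001, -1.0]]
ft_force: [0.1, 0.6, -1.3]
width: 0.0259
grasp_force: 108.0
[-0.00016319  0.00074116  0.06030487]
```

View pics/c4.png

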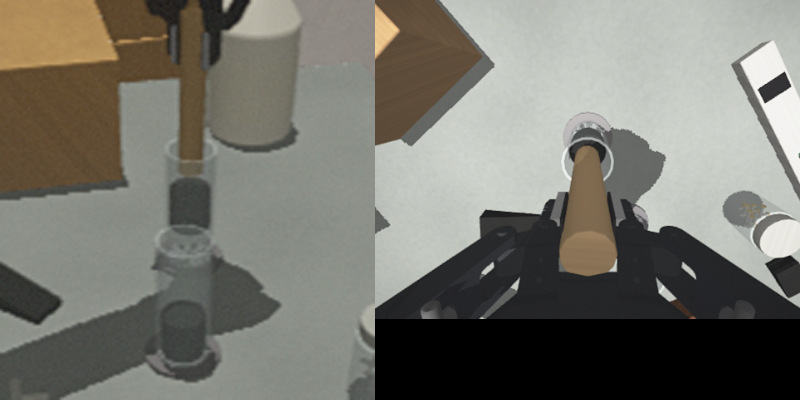

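The dowel end (crop (190,172) in the side view) is inside the hung tube, centred, just above its stops. Pushing down.

```bash
python3 -m jog '[[[0,0,0.009],0,255],[[0,0,0.009],0,255],[[0,0,0.009],0,255],[[0,0,0.009],0,255],[[0,0,0.009],0,255]]' 110; python3 -m jog '[[[0,0,0.003],0,255],[[0,0,0.003],0,255],[[0,0,0.003],0,255],[[0,0,0.002],0,255],[[0,0,0],0,255]]'
```

```text
time_s: 7.9
ee_pos: [0.5663, 0.2793, 0.1887]
orientation: [[0.627, 0.779, 0.002], [0.779, -0.627, 0.001], [0.002, 0.001, -1.0]]
ft_force: [-0.3, 0.1, 5.2]
width: 0.0255
grasp_force: 108.1
time_s: 8.4
ee_pos: [0.5659, 0.279, 0.1772]
orientation: [[0.627, 0.779, 0.0], [0.779, -0.627, -0.0], [-0.0, 0.0, -1.0]]
ft_force: [0.6, -0.3, 1.5]
width: 0.0259
grasp_force: 107.8
```

The drag reads about 5 N, as expected. I'll press on in small steps to the bottom.

```bash
python3 -m jog '[[[0,0,0.002],0,255],[[0,0,0.002],0,255],[[0,0,0.001],0,255],[[0,0,0.001],0,255],[[0,0,0],0,255]]' 110; python3 -m jog '[[[0,0,0.001],0,255],[[0,0,0],0,255],[[0,0,0],0,255],[[0,0,0],0,255],[[0,0,0],0,255]]'
```

```text
time_s: 8.9
ee_pos: [0.566, 0.2791, 0.172]
orientation: [[0.627, 0.779, 0.001], [0.779, -0.627, 0.0], [0.001, 0.001, -1.0]]
ft_force: [0.3, -1.3, 4.5]
width: 0.026
grasp_force: 108.2
time_s: 9.4
ee_pos: [0.5661, 0.2793, 0.172]
orientation: [[0.627, 0.779, 0.002], [0.779, -0.627, 0.001], [0.002, 0.001, -1.0]]
ft_force: [-0.2, -0.1, 9.8]
width: 0.026
grasp_force: 108.2
```

```bash
python3 -m jog '[[[0,0,0.001],0,255],[[0,0,0.001],0,255],[[0,0,0],0,255],[[0,0,0],0,255],[[0,0,0],0,255]]' 110
```

```text
time_s: 9.9
ee_pos: [0.5665, 0.2796, 0.1719]
orientation: [[0.627, 0.779, 0.004], [0.779, -0.627, 0.002], [0.004, 0.002, -1.0]]
ft_force: [-1.8, -1.4, 17.4]
width: 0.0257
grasp_force: 109.4
```

```bash
python3 -m jog '[[[0,0,0.002],0,255],[[0,0,0.002],0,255],[[0,0,0],0,255],[[0,0,0],0,255],[[0,0,0],0,255]]' 110
```

```text
time_s: 10.4
ee_pos: [0.5671, 0.2802, 0.1717]
orientation: [[0.627, 0.779, 0.008], [0.779, -0.627, 0.004], [0.008, 0.004, -1.0]]
ft_force: [-7.1, -1.1, 34.1]
width: 0.0263
grasp_force: 111.5
```

A firm 34 N press with the stack bottomed out at the predicted height (TCP 0.172). Relieving the load, then releasing.

```bash
python3 -m jog '[[[0,0,-0.002],0,255],[[0,0,-0.002],0,255],[[0,0,-0.002],0,255],[[0,0,-0.001],0,255],[[0,0,0],0,255]]' 20; python3 -m jog '[[[0,0,0],0,255],[[0,0,0],0,150],[[0,0,0],0,120],[[0,0,0],0,0],[[0,0,0],0,0]]'; python3 -m jog '[[[0,0,0],0,0],[[0,0,0],0,0],[[0,0,0],0,0],[[0,0,0],0,0],[[0,0,0],0,0]]'
```

```text
time_s: 10.9
ee_pos: [0.5661, 0.2792, 0.172]
orientation: [[0.627, 0.779, 0.001], [0.779, -0.627, 0.0], [0.001, 0.001, -1.0]]
ft_force: [0.7, -0.3, 7.8]
width: 0.0259
grasp_force: 108.0
time_s: 11.4
ee_pos: [0.5651, 0.2789, 0.1706]
orientation: [[0.627, 0.779, -0.002], [0.779, -0.627, -0.001], [-0.002, -0.001, -1.0]]
ft_force: [0.4, -0.5, 0.5]
width: 0.0726
grasp_force: 0.0
time_s: 11.9
ee_pos: [0.5658, 0.2791, 0.1715]
orientation: [[0.627, 0.779, 0.0], [0.779, -0.627, -0.0], [0.0, 0.0, -1.0]]
ft_force: [-0.5, 0.6, 0.8]
width: 0.0856
grasp_force: 0.0
```

```bash
python3 -m jog '[[[0,0,-0.02],0,0],[[0,0,-0.025],0,0],[[0,0,-0.025],0,0],[[0,0,-0.025],0,0],[[0,0,-0.025],0,0]]'; python3 -m jog '[[[-0.03,0,0],0,0],[[-0.04,0,0],0,0],[[-0.04,0,0],0,0],[[-0.04,0,0],0,0],[[0,0,0],0,0]]'
python3 - <<'E'
from h import *
q,_=eyes.snapshot("side");w,d=eyes.snapshot("top");print(r.observe()["ee_pos"],r.observe()["time_s"])
s=eyes.camera_info("side");t=eyes.camera_info("top")
for z in(.054,.224):print(proj(s,[.5658,.279,z]),proj(t,[.5658,.279,z]))
c=np.zeros((400,775,3),np.uint8);c[:,:375]=cv2.resize(q[20:180,190:340],None,fx=2.5,fy=2.5,interpolation=2);c[:,375:]=cv2.resize(w[100:260,40:200],None,fx=2.5,fy=2.5,interpolation=2);cv2.imwrite("pics/c5.png",c[:,:,::-1])
E
```

```text
time_s: 12.4
ee_pos: [0.5656, 0.279, 0.2926]
orientation: [[0.627, 0.779, 0.0], [0.779, -0.627, -0.0], [0.0, 0.0, -1.0]]
ft_force: [-0.1, 0.3, 0.1]
width: 0.0858
grasp_force: 0.0
time_s: 12.9
ee_pos: [0.4677, 0.1594, 0.2914]
orientation: [[0.629, 0.777, -0.003], [0.777, -0.629, -0.002], [-0.003, -0.001, -1.0]]
ft_force: [0.9, -0.2, -0.6]
width: 0.0854
grasp_force: 0.0
[0.47142376 0.16184905 0.29189806] 13.0
(np.float64(265.6461011036704), np.float64(107.19072015128303)) (np.float64(119.89954123511856), np.float64(164.35867959605469))
(np.float64(266.89773674163644), np.float64(48.66590246326723)) (np.float64(90.89905747789689), np.float64(148.11016228381206))
```

View pics/c5.png

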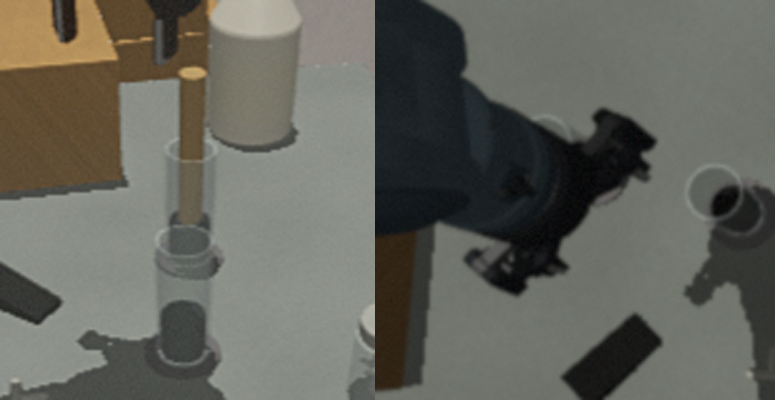

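The dowel stands upright in the right tube. Its top is at crop (192,73), or pixel (266.8,49), which matches the 0.224 m expected with the stops home.

```bash
python3 -c "
from plant import sign_off
print(sign_off())"
```

```text
the job is handed in; nothing more can be done
None
```

The job is handed in at about 13 s: I pushed the hung-up stops to the bottom of their tube, pressed them there with about 34 N, and left the dowel standing on them with the gripper well clear.

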